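# Square up a typewriter's two-ply cover and hold it over its screw posts

### The arm

A 6-joint arm with a two-finger parallel gripper is mounted at the origin on the work surface. World frame = base frame: x ahead of the robot, y to its left, z up, the work surface at z = 0. Lengths are in m, angles in rad, forces in N, time in s.
With the tool pointing down it reaches from about 0.25 to 0.725 m from the base axis. Payload 4 kg.
Tool frame: the origin (TCP) lies at the very end of the fingers, on their centre line; the grasp point (between the pads) lies 19 mm behind it (bot.pinch_z is the distance from the TCP to the grasp point, in m); z points along the fingers, x is the direction in which the jaws open and shut, and the axes are right-handed (so a half turn about z gives the same grasp; the last joint's range is limited). The gripper opens to 85 mm and grips with 20 to 120 N. Pads are 22 mm wide; open, the fingers measure 114 mm over their backs; the gripper's body (76 mm by 85 mm) begins 54 mm behind the grasp point. The pads swing forward as they close: fully open they stand 13 mm farther back than shut.
Start: joints at [1.222, 0.241, 0.005, 1.335, 0, 1.571], TCP at [0.171, 0.47, 0.206] pointing down, gripper open.
Joint ranges: [-2.72, 2.72], [-1.05, 1.87], [-1.09, 1.28], [-1.99, 2.15], [-1.42, 1.44], [-3.14, 3.14]. Speed limits (rad/s): [2.79, 2.79, 3.14, 3.14, 3.14, 3.14].

### API

Orientations are given as a unit quaternion [x, y, z, w].
In Python, from workcell import bot gives the robot as it stands. The module is installed in compiled form; this text tells all that it offers.
- The arm moves only by the shell command python3 -m inch 'ROWS'. ROWS is JSON, a list of rows, each a list of 7 numbers: the shift along the tool's x, y, z scaled (see below), then the turn, a rotation vector about the tool's x, y, z scaled (see below), then the gripper command: -1 is fully open, 1 is shut, values between are in proportion. In form: [[x, y, z, wx, wy, wz, gripper], ...]. A call has exactly 8 rows; each row shifts and turns the commanded pose from where the row before left it, along the tool's axes as they then stand; what a row does not reach is not made up. The controller multiplies each number of a shift by 2.5 cm and each number of a turn by 180 degrees. A row lasts 1/10 s, in which the tool goes at most 50 mm and 8.59 degrees, less where a joint would pass 70% of its speed; a pose out of reach is approached as far as the arm can. A call with a number of a shift or a turn outside -1 to 1 is refused whole. A call with a gripper value outside its range is refused whole. The fingers move at their own pace and stop on an object; the grip force is fixed at half the most. Time passes only in rows, so rows that do not move let the fingers close, or fill a call up. It gives the time, the measured TCP pose, the force and the opening at its end, in the units of the state.
- bot.get_obs(): the state, without advancing time (a new reading comes with each control period).
- bot.camera(name): name is "side" or "top"; returns (picture, depth): 384x512x3 uint8, blue, green, red; 384x512 float32, m along the optical axis (not along the pixel's ray), 0 where there is no reading.
- bot.get_calibration(name): a dict with "vfov" (degrees; the focal length in pixels is half the picture's height over the tangent of half this angle, whatever the lens; pixels are square), "cx", "cy" (the principal point, pixels), "dist_coeffs" ([k1, k2, p1, p2, k3] as OpenCV has them; the pictures are not rectified), "R" (3x3) and "t" (3): a world point X has camera coordinates R X + t. Camera axes: x right, y down, z forward; pixel columns grow to the right and rows downward; lengths in m; the calibration is good to about 2 mm. A picture is of the moment at which its call begins. get_calibration takes no time and is no camera call.
- bot.job_done(): hands the job in, once; it reports no verdict.
The state is a dict: "clock": time; "joint_pos": joint angles; "joint_vel": joint speeds; "tau": joint torques, N m; "eef_pos": TCP position; "tool_rot": TCP orientation; "ft_force": force on the tool from outside, world axes, zero at the start; "ft_torque": the same for the moment, N m; "grip_width": finger opening in m.
Only numpy, scipy, OpenCV 4.12 (cv2) and the standard library are available. Lean on these libraries where they do the work, as an engineer would, in place of code of your own. Each camera call takes 0.05 s, during which the arm holds its last target.

### The job

Two thin cover plates of the same size lie askew on each other on a small wooden block: tap or squeeze them while they rest there until all their edges are flush. Then lift both together as one pack, long side along the typewriter's width, and hold it level about 15 mm above the four threaded posts inside the open typewriter, with the plates' four holes straight above the posts' holes so that screws could be dropped in. Finish while still holding the pack there in the gripper; do not knock the typewriter, and leave the other things on the desk where they are.

Things in the scene. Friction and masses are not known exactly. Their poses are not given: they have to be found in the camera images.
- lower_plate: Lower of two cover plates: steel, 60 x 44 x 5 mm (x, y, z), about 80 g, lying flat on the wooden block, all four edges overhanging it. Origin at the centre of its underside; x along the 60 mm side, y along the 44 mm side, z up. Four 9 mm through holes at x = +-20, y = +-12 mm; the pattern is the same after a half turn.
- upper_plate: Upper plate: aluminium, about 35 g, outline, thickness, holes and axes as the lower, loose on it, shifted 5 to 8 mm lengthwise, up to 5 mm sideways, turned up to 0.12 rad. Origin at the centre of its underside (5 mm above the lower's). Close the gripper on both along the length, then across the width near each end in turn: one squeeze may leave them turned.
- block: Wooden rest block under the plates, 40 x 26 x 20 mm high, fixed to the desk, with the same direction as the lower plate. Origin at the centre of its underside, on the desk (z = 0); plates lie with their underside at z = 20 mm, so fingertips can reach below the plates beside the block.
- typewriter: Grey plastic typewriter, fixed, 360 (x, width) x 300 (y, depth) mm, origin at the centre of its underside. Keys on its +y side (tops 55 mm high); rubber roller along x at y = -108 mm, top 100 mm high; open lid on the back edge (y = -150 mm), leaning back, top 230 mm high. Side cheeks 90 mm high at |x| = 150 to 180 mm. Between them a flat black deck, 62 mm high, with the four posts.
- posts (a point): Centre of the four brass threaded posts in the typewriter, at the height of their tops (75 mm above the desk); axes as the typewriter's. Posts 11 mm in diameter stand 13 mm above the deck; 4 mm threaded holes in their tops at x = +-20, y = +-12 mm. Around them all is free at post-top height and above, to 80 mm from the centre in y and 140 mm in x.
- mug: Bystander: white ceramic mug, 80 mm across, 95 mm high, with pencils sticking up to 170 mm. Origin at the centre of its underside.
- paperweight: Bystander: glass dome paperweight, 62 mm across, 43 mm high, between the plates and the typewriter. Origin at the centre of its underside.
- stapler: Bystander: steel stapler with a sprung arm, 36 x 145 mm (x, y), about 62 mm high. Origin at the centre of its underside.
- tray: Bystander: aluminium tray 130 x 75 x 22 mm high holding two eraser blocks. Origin at the centre of its underside.
- screwdriver: Bystander: screwdriver 170 mm long lying on the desk along its x axis, handle towards -x.

How it is judged:
On the way:
1. the two plates' edges are flush (within 2 mm and 0.05 rad) while they still rest on the block (x of upper_plate in the frame of lower_plate between -0.002 and 0.002 m and y of upper_plate in the frame of lower_plate between -0.002 and 0.002 m and angle between the x axis of upper_plate and the x axis of lower_plate, either way round below 0.05 rad and z of lower_plate in the frame of block below 0.023 m and horizontal distance between lower_plate and block below 0.02 m), for 0.2 s.
At the end, for the whole second after the job is handed in: Gripper holds both plates: flush within 3 mm and 0.08 rad, one on the other, level within 0.1 rad, still; lower plate centred on the posts within 4 mm in x and y, long side along the typewriter's width within 0.1 rad, underside 5 to 28 mm above post tops; plates not touching the typewriter (x of upper_plate in the frame of lower_plate between -0.003 and 0.003 m and y of upper_plate in the frame of lower_plate between -0.003 and 0.003 m and angle between the x axis of upper_plate and the x axis of lower_plate, either way round below 0.08 rad and x of lower_plate in the frame of posts between -0.004 and 0.004 m and y of lower_plate in the frame of posts between -0.004 and 0.004 m and angle between the x axis of lower_plate and the x axis of posts, either way round below 0.1 rad and z of lower_plate in the frame of posts between 0.005 and 0.028 m and z of upper_plate in the frame of lower_plate between 0.003 and 0.0075 m and angle between each of lower_plate, upper_plate's own z axis and vertical below 0.1 rad and linear speed of each of lower_plate, upper_plate below 0.02 m/s and contact force between lower_plate and the fingers above 0.5 N and contact force between each of lower_plate, upper_plate and typewriter below 0.1 N); the arm keeps its last pose, push and grip.
It fails at once if the typewriter is knocked (more than 4 N) (contact force between typewriter and anything else above 4 N).
It fails at once if the mug, paperweight, stapler, tray or screwdriver is moved more than 25 mm (distance of any of mug, paperweight, stapler, tray, screwdriver from where it was at the start of the episode above 0.025 m).
It also fails if it takes over 64 s, if anything falls off the work surface, if the arm or the gripper's body presses on something with over 40 N, if the wrist force passes 120 N, or if a joint passes its speed limit or range.

## Working session

There is one attempt and no reset: what is moved stays moved. The work goes in short steps, Python scripts to look and compute and a shell command to move; the robot and the scene stay as the last step left them, time stands still between calls to the robot, and variables do not carry over. Pictures are saved under pics/ and viewed, and the job is handed in when it is done.

```bash
mkdir -p pics; cat > h.py <<'E'
import numpy as np, cv2
from workcell import bot
def grab(n):
    im,d=bot.camera(n); return im.copy(),d.copy()
def K(n):
    c=bot.get_calibration(n); f=192/np.tan(np.radians(c['vfov'])/2)
    return np.array([[f,0,c['cx']],[0,f,c['cy']],[0,0,1.]]),np.array(c['dist_coeffs'],float),np.array(c['R']),np.array(c['t'])
def onplane(n,uv,z):
    k,d,R,t=K(n); p=cv2.undistortPoints(np.array(uv,float).reshape(-1,1,2),k,d).reshape(-1,2)
    r=np.c_[p,np.ones(len(p))]@R; o=-R.T@t
    return o+r*((z-o[2])/r[:,2])[:,None]
def proj(n,X):
    k,d,R,t=K(n); return cv2.projectPoints(np.array(X,float).reshape(-1,3),cv2.Rodrigues(R)[0],t,k,d)[0].reshape(-1,2)
E
python3 - <<'E'
from h import *
for n in('side','top'):
    im,d=grab(n); cv2.imwrite(f'pics/{n}0.png',im); np.save(f'{n}0.npy',d)
    k,dd,R,t=K(n); print(n,k[0,0],dd,-R.T@t,R[2])
o=bot.get_obs(); print(o['clock'],o['eef_pos'],o['tool_rot'],o['grip_width'],bot.pinch_z)
E
```

```text
side 400.8052172560685 [-0.04403245  0.          0.          0.          0.        ] [0.27151297 0.70460178 0.6811186 ] [ 0.36713284 -0.65967407 -0.65577709]
top 438.33960385461086 [-0.06697774  0.          0.          0.          0.        ] [0.44142243 0.11158316 1.15736533] [ 0.12822429 -0.0159981  -0.99161615]
0.1 [0.17065996 0.46929992 0.20549975] [ 8.19074225e-01  5.73686737e-01 -8.04109653e-04  5.43496560e-04] 0.08538741593216029 0.0187
```

View pics/side0.png

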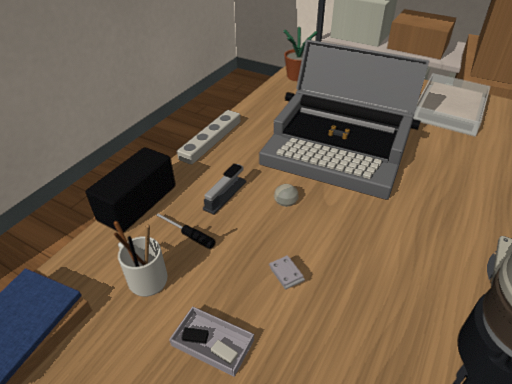

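View pics/top0.png

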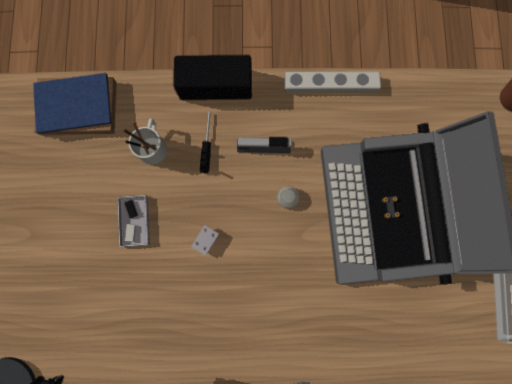

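```bash
python3 - <<'E'
from h import *
for n in('side','top'):
    print(n,proj(n,[[0,0,0],[.17,.47,.2],[.5,0,0],[.5,.3,0]]).round(0).tolist())
for nm,uv,z in [('plates',(206,240),.03),('posts',(391,207),.075),('pw',(289,197),.02),('kbd corner',(325,147),.05),('kbd c2',(337,282),.05),('mug',(148,145),.09),('tray',(134,221),.02),('stapler',(265,145),.05),('cam',(433,205),.1)]:
    print(nm,onplane('top',[uv],z)[0].round(3))
im=cv2.imread('pics/top0.png'); cv2.imwrite('pics/t_a.png',cv2.resize(im[215:265,175:240],None,fx=10,fy=10,interpolation=cv2.INTER_CUBIC))
cv2.imwrite('pics/t_b.png',cv2.resize(im[180:240,360:425],None,fx=10,fy=10,interpolation=cv2.INTER_CUBIC))
im=cv2.imread('pics/side0.png'); cv2.imwrite('pics/s_a.png',cv2.resize(im[245:300,255:320],None,fx=10,fy=10,interpolation=cv2.INTER_CUBIC))
cv2.imwrite('pics/s_b.png',cv2.resize(im[110:150,310:370],None,fx=10,fy=10,interpolation=cv2.INTER_CUBIC))
E
```

```text
side [[542.0, 284.0], [446.0, 424.0], [321.0, 204.0], [262.0, 293.0]]
top [[302.0, 425.0], [89.0, 382.0], [298.0, 229.0], [184.0, 230.0]]
plates [0.473 0.239 0.03 ]
posts [ 0.547 -0.228  0.075]
pw [0.582 0.024 0.02 ]
kbd corner [ 0.708 -0.071  0.05 ]
kbd c2 [ 0.363 -0.09   0.05 ]
mug [0.708 0.378 0.09 ]
tray [0.524 0.428 0.02 ]
stapler [0.715 0.085 0.05 ]
cam [ 0.548 -0.326  0.1  ]
```

View pics/t_a.png

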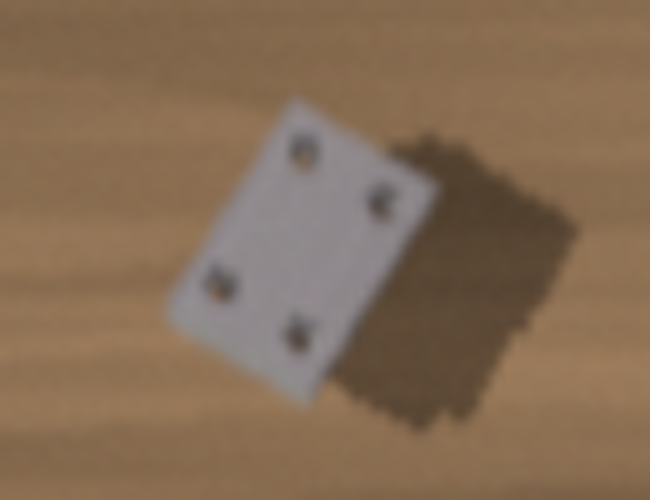

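View pics/t_b.png

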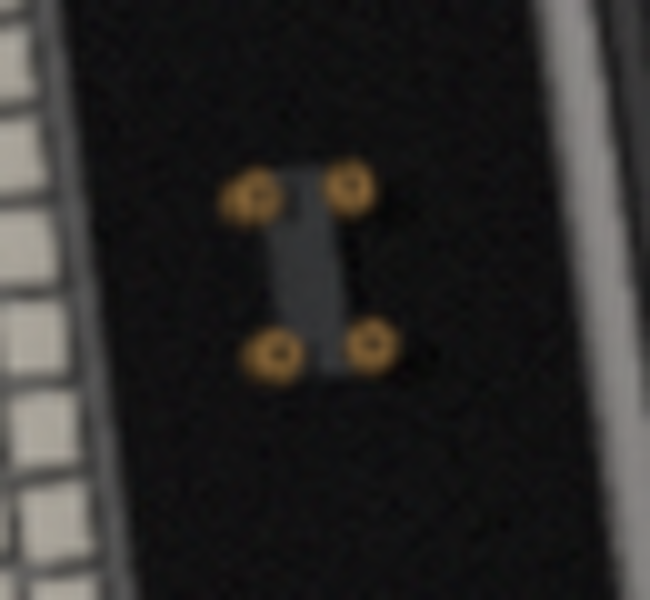

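View pics/s_a.png

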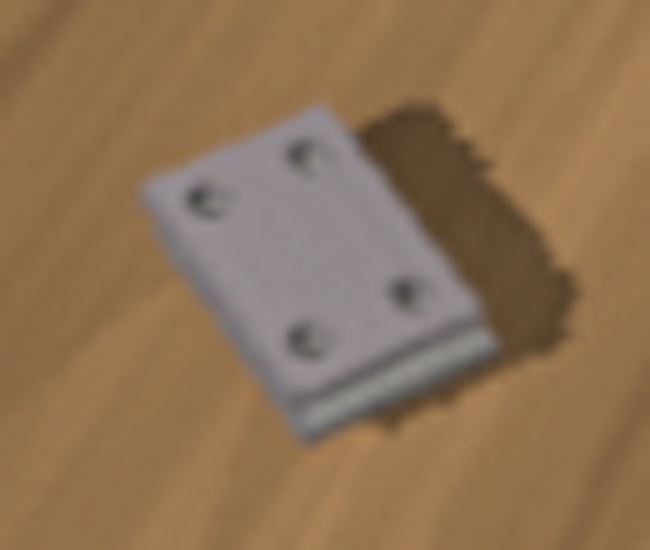

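View pics/s_b.png

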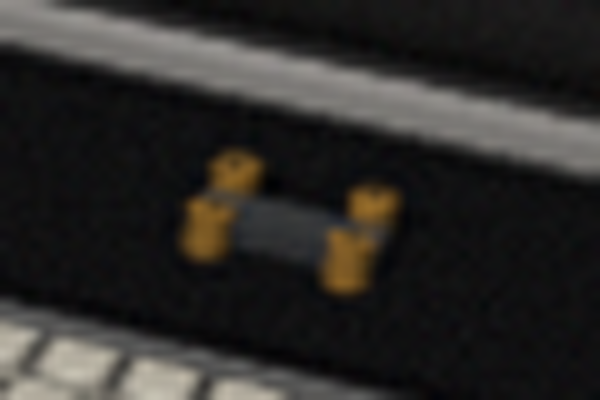

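```bash
python3 - <<'E'
from h import *
def px(l,ox,oy): return [(x/10-.45+ox,y/10-.45+oy) for x,y in l]
def rep(nm,P):
    c=P.mean(0); print(nm,'c',c.round(4)); 
    for i in range(4): print('   ',P[i].round(4), [round(float(np.linalg.norm(P[i]-P[j]))*1e3,1) for j in range(4)])
    return c
A=onplane('top',px([(304,150),(382,202),(220,284),(298,334)],175,215),.03);rep('upper holes top',A)
C=onplane('top',px([(297,98),(440,187),(307,405),(168,312)],175,215),.03);rep('upper corners top',C)
B=onplane('side',px([(308,156),(208,200),(410,294),(307,340)],255,245),.03);rep('upper holes side',B)
C2=onplane('side',px([(322,105),(142,187),(485,305),(292,392)],255,245),.03);rep('upper corn side',C2)
L=onplane('side',px([(497,345),(305,425),(305,408)],255,245),.025); print('lower',L.round(4)) 
def ang(P,pairs): return [round(float(np.arctan2(*(P[b]-P[a])[[1,0]])),3) for a,b in pairs]
print('long dir',ang(A,[(2,0),(3,1)]),ang(C,[(3,0),(2,1)]),ang(B,[(0,2),(1,3)]),ang(C2,[(0,2),(1,3)]))
T=onplane('top',px([(262,197),(352,187),(280,353),(374,346)],360,180),.075);rep('posts top',T)
S=onplane('side',px([(237,160),(375,192),(212,204),(347,236)],310,110),.075);rep('posts side',S)
print('tw x dir',ang(T,[(2,0),(3,1)]),ang(S,[(1,0),(3,2)]))
# triangulated check
for n,P in(('top',T),('side',S)): pass
for n,q in(('top',.062),('top',.088)): pass
# upper 5mm lower height check
d=np.load('top0.npy')
E
```

```text
upper holes top c [0.4757 0.2426 0.03  ]
    [0.4993 0.2419 0.03  ] [0.0, 24.2, 40.2, 47.0]
    [0.4858 0.2219 0.03  ] [24.2, 0.0, 46.2, 39.7]
    [0.4653 0.2634 0.03  ] [40.2, 46.2, 0.0, 23.8]
    [0.4524 0.2434 0.03  ] [47.0, 39.7, 23.8, 0.0]
upper corners top c [0.4737 0.2421 0.03  ]
    [0.5127 0.2437 0.03  ] [0.0, 43.5, 78.4, 63.5]
    [0.4894 0.207  0.03  ] [43.5, 0.0, 64.8, 76.2]
    [0.4344 0.2411 0.03  ] [78.4, 64.8, 0.0, 42.9]
    [0.4584 0.2767 0.03  ] [63.5, 76.2, 42.9, 0.0]
upper holes side c [0.4761 0.2444 0.03  ]
    [0.4865 0.2238 0.03  ] [0.0, 23.7, 39.7, 46.1]
    [0.4992 0.2438 0.03  ] [23.7, 0.0, 46.2, 39.4]
    [0.453 0.245 0.03 ] [39.7, 46.2, 0.0, 23.8]
    [0.4659 0.265  0.03  ] [46.1, 39.4, 23.8, 0.0]
upper corn side c [0.4761 0.2438 0.03  ]
    [0.49   0.2103 0.03  ] [0.0, 43.4, 59.3, 72.4]
    [0.5125 0.2474 0.03  ] [43.4, 0.0, 74.0, 57.9]
    [0.4388 0.2402 0.03  ] [59.3, 74.0, 0.0, 44.3]
    [0.4629 0.2774 0.03  ] [72.4, 57.9, 44.3, 0.0]
lower [[0.4339 0.2443 0.025 ]
 [0.4587 0.2798 0.025 ]
 [0.4604 0.2762 0.025 ]]
long dir [-0.563, -0.572] [-0.544, -0.554] [2.576, 2.575] [2.613, 2.598]
posts top c [ 0.548  -0.2287  0.075 ]
    [ 0.5667 -0.2156  0.075 ] [0.0, 23.2, 39.4, 46.3]
    [ 0.569  -0.2387  0.075 ] [23.2, 0.0, 46.3, 40.3]
    [ 0.5274 -0.2182  0.075 ] [39.4, 46.3, 0.0, 24.0]
    [ 0.5288 -0.2422  0.075 ] [46.3, 40.3, 24.0, 0.0]
posts side c [ 0.549  -0.2275  0.075 ]
    [ 0.5698 -0.2382  0.075 ] [0.0, 40.0, 25.0, 46.3]
    [ 0.5299 -0.2416  0.075 ] [40.0, 0.0, 46.9, 25.1]
    [ 0.5674 -0.2134  0.075 ] [25.0, 46.9, 0.0, 38.6]
    [ 0.5289 -0.2166  0.075 ] [46.3, 25.1, 38.6, 0.0]
tw x dir [0.067, 0.088] [0.085, 0.083]
```

```bash
python3 -m inch '[[-0.28,0.9,0,0,0,0,-1],[-0.28,0.9,0,0,0,0,-1],[-0.28,0.9,0,0,0,0,-1],[-0.28,0.9,0,0,0,0,-1],[-0.28,0.9,0,0,0,0,-1],[-0.28,0.9,0,0,0,0,-1],[-0.28,0.9,0,0,0,0,-1],[-0.28,0.9,0,0,0,0,-1]]'; python3 -m inch '[[-0.28,0.9,0,0,0,0,-1],[-0.28,0.9,0,0,0,0,-1],[-0.28,0.9,0,0,0,0,-1],[-0.28,0.9,0,0,0,0,-1],[-0.28,0.9,0,0,0,0,-1],[-0.28,0.9,0,0,0,0,-1],[-0.28,0.9,0,0,0,0,-1],[0,0,0,0,0,0,-1]]'; python3 -m inch '[[0,0,0,0,0,0.047,-1],[0,0,0,0,0,0.047,-1],[0,0,0,0,0,0.047,-1],[0,0,0,0,0,0.047,-1],[0,0,0,0,0,0.047,-1],[0,0,0,0,0,0.047,-1],[0,0,0,0,0,0.047,-1],[0,0,0,0,0,0.047,-1]]'
```

```text
clock: 0.9
eef_pos: [0.3214, 0.3548, 0.2059]
tool_rot: [0.819, 0.574, -0.0, 0.0]
ft_force: [0.4, 0.3, 0.1]
grip_width: 0.0852
clock: 1.7
eef_pos: [0.4537, 0.2542, 0.2056]
tool_rot: [0.82, 0.572, -0.0, 0.0]
ft_force: [-1.2, 0.5, -0.0]
grip_width: 0.0855
clock: 2.5
eef_pos: [0.4512, 0.2562, 0.2059]
tool_rot: [1.0, 0.018, -0.001, 0.0]
ft_force: [0.9, -0.0, -0.4]
grip_width: 0.0853
```

```bash
cat >> h.py <<'E'
from scipy.spatial.transform import Rotation as Rn
def go(x,y,z,yaw):
    o=bot.get_obs(); R=Rn.from_quat(o['tool_rot']).as_matrix(); p=o['eef_pos']
    cy=np.arctan2(R[1,0],R[0,0]); d=R.T@(np.array([x,y,z])-p)
    dy=(yaw-cy+np.pi)%(2*np.pi)-np.pi
    print('t',round(float(o['clock']),2),'p',np.round(p,4),'yaw',round(float(cy),4),'tilt',np.round(R[:2,2],4),'w',round(float(o['grip_width']),4),'F',np.round(o['ft_force'],1),'j6',np.round(o['joint_pos'],2))
    print('shift units tool',np.round(d/.025,3),'turn units wz',round(float(-dy/np.pi),4))
    u=Rn.from_euler('z',yaw).as_matrix(); 
    dw=np.array([x,y,z])-p; xx=np.array([np.cos(yaw),np.sin(yaw)]); yy=np.array([xx[1],-xx[0]])
    print('if turned first: shift',np.round([dw[:2]@xx/.025,dw[:2]@yy/.025,-dw[2]/.025],3))
E
python3 -c "
from h import *
go(.472,.2445,.1,-.59)"
```

```text
t 2.5 p [0.4512 0.2562 0.2059] yaw 0.0354 tilt [-0.0012 -0.0003] w 0.0853 F [ 0.9 -0.  -0.4] j6 [0.52 0.28 0.06 1.35 0.   2.05]
shift units tool [0.819 0.497 4.235] turn units wz 0.1991
if turned first: shift [ 0.951 -0.073  4.236]
```

```bash
python3 -m inch '[[0,0,0,0,0,0.04,-1],[0,0,0,0,0,0.04,-1],[0,0,0,0,0,0.04,-1],[0,0,0,0,0,0.04,-1],[0,0,0,0,0,0.035,-1],[0.95,-0.07,0.5,0,0,0,-1],[0,0,1,0,0,0,-1],[0,0,0.8,0,0,0,-1]]'; python3 -m inch '[[0,0,1,0,0,0,-1],[0,0,0.9,0,0,0,-1],[0,0,0,0,0,0,-1],[0,0,0,0,0,0,-1],[0,0,0,0,0,0,-1],[0,0,0,0,0,0,-1],[0,0,0,0,0,0,-1],[0,0,0,0,0,0,-1]]'; python3 - <<'E'
from h import *
go(.472,.2445,.005,-.59)
for n in('side','top'):
    im,d=grab(n); cv2.imwrite(f'pics/{n}1.png',im)
    u,v=proj(n,[[.472,.2445,.03]])[0].astype(int)
    cv2.imwrite(f'pics/{n}1c.png',cv2.resize(im[v-60:v+40,u-60:u+60],None,fx=6,fy=6,interpolation=cv2.INTER_CUBIC)); print(u-60,v-60)
E
```

```text
clock: 3.3
eef_pos: [0.4726, 0.2446, 0.1476]
tool_rot: [0.959, -0.282, -0.0, 0.0]
ft_force: [-0.5, 0.3, -0.8]
grip_width: 0.085
clock: 4.1
eef_pos: [0.4735, 0.2447, 0.102]
tool_rot: [0.959, -0.282, 0.0, -0.0]
ft_force: [0.8, -0.1, -0.2]
grip_width: 0.0858
t 4.1 p [0.4735 0.2447 0.102 ] yaw -0.5719 tilt [0.0011 0.0006] w 0.0858 F [ 0.8 -0.1 -0.2] j6 [ 0.48  0.37 -0.09  1.1   0.    2.62]
shift units tool [-0.048  0.043  3.88 ] turn units wz 0.0058
if turned first: shift [-0.045  0.039  3.88 ]
227 210
143 180
```

View pics/side1c.png

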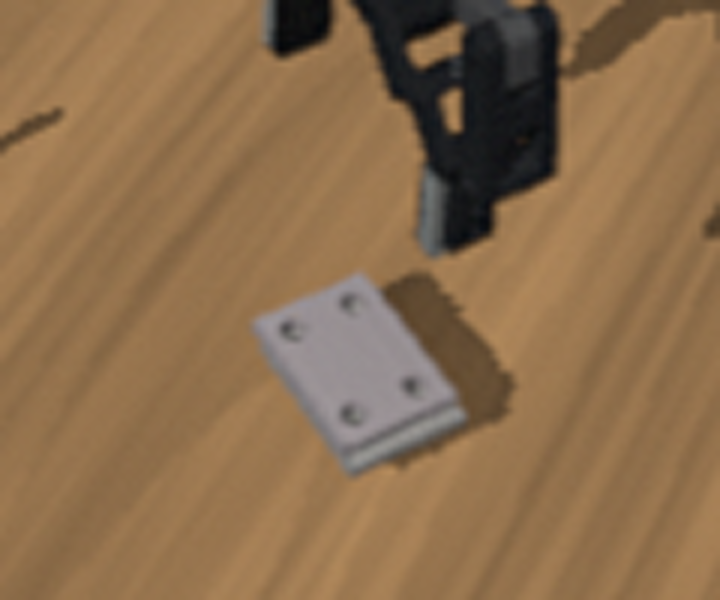

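View pics/top1c.png

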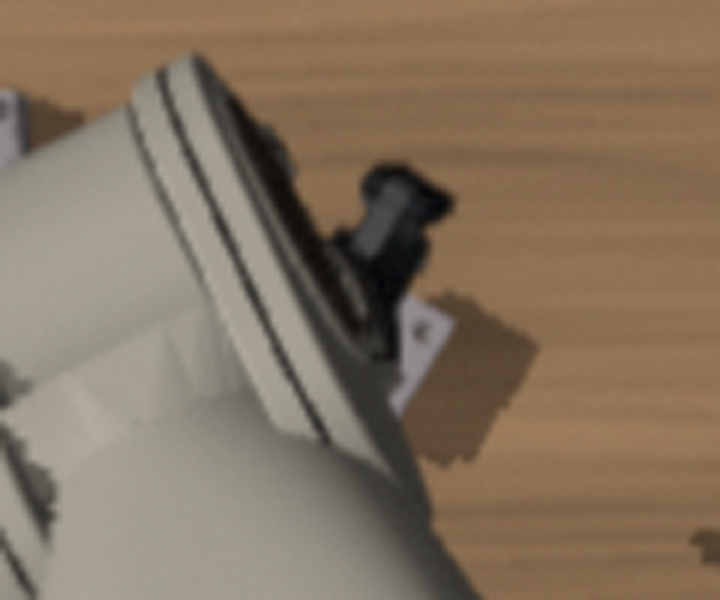

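```bash
python3 -m inch '[[0,0,0.9,0,0,0.003,-1],[0,0,0.9,0,0,0.003,-1],[0,0,0.9,0,0,0,-1],[0,0,0.7,0,0,0,-1],[0,0,0.48,0,0,0,-1],[0,0,0,0,0,0,-1],[0,0,0,0,0,0,-1],[0,0,0,0,0,0,-1]]'; python3 - <<'E'
from h import *
go(.4735,.2438,.005,-.59)
for n in('side',):
    im,d=grab(n); 
    u,v=proj(n,[[.472,.2445,.03]])[0].astype(int)
    cv2.imwrite(f'pics/{n}2c.png',cv2.resize(im[v-60:v+40,u-60:u+60],None,fx=6,fy=6,interpolation=cv2.INTER_CUBIC))
E
```

```text
clock: 5.0
eef_pos: [0.4741, 0.245, 0.0054]
tool_rot: [0.957, -0.291, 0.001, -0.001]
ft_force: [0.5, -0.4, 0.5]
grip_width: 0.0852
t 5.0 p [0.4741 0.245  0.0054] yaw -0.5907 tilt [0.0019 0.001 ] w 0.0852 F [ 0.5 -0.4  0.5] j6 [ 0.48  0.48 -0.22  0.88 -0.    2.64]
shift units tool [0.008 0.052 0.016] turn units wz -0.0002
if turned first: shift [0.008 0.052 0.016]
```

View pics/side2c.png

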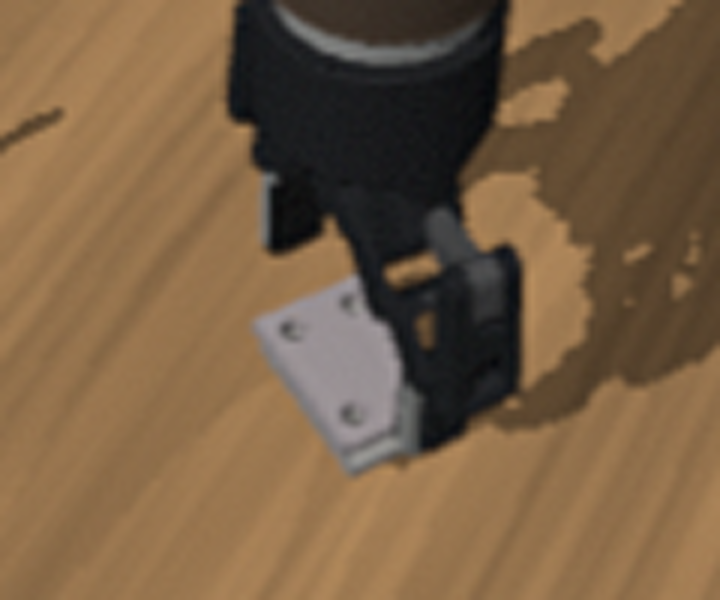

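```bash
python3 - <<'E'
from h import *
p=np.array([.4741,.245]);x=np.array([np.cos(-.59),np.sin(-.59)]);y=np.array([x[1],-x[0]])
for s in(-1,1):
  for w in(-.011,.011): 
    q=p+s*.0427*x+w*y; print(s,w,((proj('side',[[*q,.018]])[0]-[227,210]+.45)*6).round())
E
```

```text
-1 -0.011 [391. 491.]
-1 0.011 [449. 465.]
1 -0.011 [268. 306.]
1 0.011 [323. 284.]
```

```bash
cat >> h.py <<'E'
def pt(n,uv,d):
    k,dc,R,t=K(n); u,v=uv; z=d[int(round(v)),int(round(u))]
    p=cv2.undistortPoints(np.array([[[u,v]]],float),k,dc)[0,0]
    return R.T@(np.array([p[0]*z,p[1]*z,z])-t)
E
python3 - <<'E'
from h import *
im,d=grab('side')
for x,y in[(300,240),(300,200),(271,240),(430,440),(410,400),(440,350),(340,370),(380,440),(300,310)]:
    uv=(x/6-.45+227,y/6-.45+210); print((x,y),pt('side',uv,d).round(4))
E
```

```text
(300, 240) [0.5094 0.2198 0.0461]
(300, 200) [0.5088 0.2221 0.0694]
(271, 240) [0.5156 0.2296 0.0527]
(430, 440) [0.431  0.2832 0.0614]
(410, 400) [0.4404 0.2793 0.0711]
(440, 350) [0.4282 0.2899 0.1156]
(340, 370) [0.4783 0.2493 0.0276]
(380, 440) [0.4546 0.2669 0.0258]
(300, 310) [0.5018 0.2335 0.0279]
```

```bash
python3 - <<'E'
from h import *
im,d=grab('side'); np.save('d3.npy',d)
k,dc,R,t=K('side')
vv,uu=np.mgrid[210:310,227:347]
P=cv2.undistortPoints(np.stack([uu,vv],-1).reshape(-1,1,2).astype(float),k,dc).reshape(-1,2)
z=d[210:310,227:347].reshape(-1); X=(np.c_[P*z[:,None],z]-t)@R
p=np.array([.4741,.245]);x=np.array([np.cos(-.59),np.sin(-.59)]);y=np.array([x[1],-x[0]])
a=(X[:,:2]-p)@x; b=(X[:,:2]-p)@y
im2=im[210:310,227:347].reshape(-1,3).astype(int); dark=im2.max(1)<90
for nm,s in(('far',a>.03),('near',a<-.03)):
    m=s&(abs(a)<.075)&(abs(b)<.03)&(X[:,2]>.033)&(X[:,2]<.15)
    print(nm,m.sum()); i=np.where(m)[0]; i=i[np.argsort(X[i,2])][:25]
    print(np.c_[a[i]*1e3,b[i]*1e3,X[i,2]*1e3,uu.reshape(-1)[i],vv.reshape(-1)[i]].round(0).astype(int).tolist())
E
```

```text
far 224
[[43, 0, 42, 276, 251], [42, -5, 43, 274, 252], [42, 6, 43, 279, 250], [43, -7, 44, 273, 252], [44, -9, 44, 272, 252], [42, -3, 45, 275, 251], [43, 2, 45, 277, 250], [42, 4, 45, 278, 250], [42, 7, 46, 279, 249], [41, 8, 46, 280, 249], [47, -10, 46, 271, 250], [42, -5, 46, 274, 251], [43, -7, 47, 273, 251], [42, 11, 47, 281, 248], [44, 2, 47, 277, 249], [43, 4, 47, 278, 249], [43, 9, 47, 280, 248], [42, -1, 47, 276, 250], [43, 7, 48, 279, 248], [42, -3, 49, 275, 250], [42, -10, 49, 272, 251], [43, -5, 49, 274, 250], [43, 4, 50, 278, 248], [42, 11, 50, 281, 247], [42, -1, 50, 276, 249]]
near 739
[[-48, -6, 43, 296, 285], [-48, -9, 44, 295, 285], [-48, -11, 46, 294, 285], [-44, -11, 47, 293, 283], [-54, 1, 49, 301, 284], [-43, -10, 49, 293, 282], [-46, -10, 49, 294, 283], [-55, 5, 50, 303, 283], [-42, -10, 51, 293, 281], [-50, -10, 51, 295, 284], [-49, -12, 51, 294, 284], [-51, -9, 51, 296, 284], [-55, -7, 52, 298, 285], [-49, -9, 52, 295, 283], [-50, -8, 52, 296, 283], [-55, -9, 53, 297, 285], [-54, -1, 53, 300, 283], [-47, -10, 53, 294, 282], [-57, -3, 54, 300, 284], [-48, -9, 54, 295, 282], [-56, 0, 55, 301, 283], [-54, -8, 55, 297, 284], [-57, 1, 55, 302, 283], [-55, 2, 55, 302, 282], [-56, -5, 56, 299, 284]]
```

```bash
python3 -m inch '[[0,0.05,0.16,0,0,0,-1],[0,0,0.16,0,0,0,-1],[0,0,0,0,0,0,-1],[0,0,0,0,0,0,-1],[0,0,0,0,0,0,-1],[0,0,0,0,0,0,-1],[0,0,0,0,0,0,-1],[0,0,0,0,0,0,-1]]'; cat >> h.py <<'E'
def tips(save=None):
    im,d=grab('side'); o=bot.get_obs(); Rr=Rn.from_quat(o['tool_rot']).as_matrix(); p=o['eef_pos']
    k,dc,R,t=K('side'); vv,uu=np.mgrid[0:384,0:512]
    P=cv2.undistortPoints(np.stack([uu,vv],-1).reshape(-1,1,2).astype(float),k,dc).reshape(-1,2)
    z=d.reshape(-1); X=(np.c_[P*z[:,None],z]-t)@R
    a=(X[:,:2]-p[:2])@Rr[:2,0]; b=(X[:,:2]-p[:2])@Rr[:2,1]; h=X[:,2]-p[2]; dark=im.reshape(-1,3).max(1)<110
    for nm,s in(('+x',a>.002),('-x',a<-.002)):
        m=s&(abs(a)<.06)&(abs(b)<.02)&(h>-.02)&(h<.08)&dark&(z>0)
        i=np.where(m)[0]; i=i[np.argsort(h[i])][3:12]
        print(nm,'tip a,b,h over TCP mm',np.median(np.c_[a[i],b[i],h[i]]*1e3,0).round(1),'z',np.median(X[i,2]).round(4))
    m=(abs(X[:,0]-.35)<.03)&(abs(X[:,1]-.35)<.03); print('desk z',np.median(X[m,2]).round(4))
    return im
E
python3 - <<'E'
from h import *
go(.4735,.2438,.005,-.59)
im=tips()
cv2.imwrite('pics/s3.png',cv2.resize(im[210:310,227:347],None,fx=6,fy=6,interpolation=cv2.INTER_CUBIC))
E
```

```text
clock: 5.95
eef_pos: [0.4725, 0.2435, -0.0036]
tool_rot: [0.957, -0.291, 0.0, -0.0]
ft_force: [0.2, -0.1, -0.4]
grip_width: 0.0852
t 5.95 p [ 0.4725  0.2435 -0.0036] yaw -0.5907 tilt [0.0001 0.    ] w 0.0852 F [ 0.2 -0.1 -0.4] j6 [ 0.48  0.49 -0.23  0.86 -0.    2.64]
shift units tool [ 0.028 -0.034 -0.345] turn units wz -0.0002
if turned first: shift [ 0.028 -0.034 -0.345]
+x tip a,b,h over TCP mm [25.2 10.2 31.7] z 0.0281
-x tip a,b,h over TCP mm [-28.4 -11.5  27.3] z 0.0237
desk z -0.0008
```

View pics/s3.png

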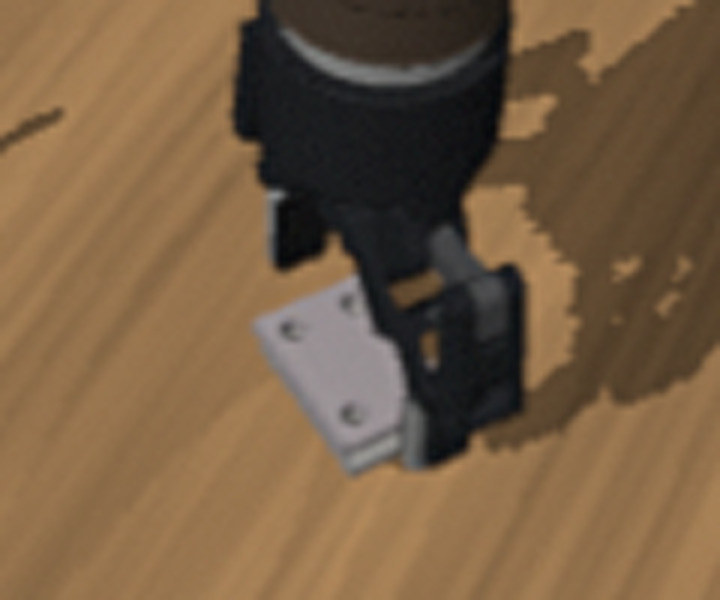

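```bash
python3 -m inch '[[0,0,0.1,0,0,0,-1],[0,0,0.1,0,0,0,-1],[0,0,0.08,0,0,0,-1],[0,0,0,0,0,0,-1],[0,0,0,0,0,0,-1],[0,0,0,0,0,0,-1],[0,0,0,0,0,0,-1],[0,0,0,0,0,0,-1]]'; python3 - <<'E'
from h import *
go(.4735,.2438,-.025,-.59)
im=tips()
cv2.imwrite('pics/s4.png',cv2.resize(im[210:310,227:347],None,fx=6,fy=6,interpolation=cv2.INTER_CUBIC))
E
```

```text
clock: 6.8
eef_pos: [0.4725, 0.2435, -0.0106]
tool_rot: [0.957, -0.291, 0.0, -0.0]
ft_force: [0.4, -0.4, -0.1]
grip_width: 0.0852
t 6.8 p [ 0.4725  0.2435 -0.0106] yaw -0.5907 tilt [0.0002 0.0001] w 0.0852 F [ 0.4 -0.4 -0.1] j6 [ 0.48  0.5  -0.24  0.84  0.    2.64]
shift units tool [ 0.027 -0.034  0.576] turn units wz -0.0002
if turned first: shift [ 0.027 -0.034  0.576]
+x tip a,b,h over TCP mm [26.8  7.7 38.4] z 0.0277
-x tip a,b,h over TCP mm [-27.7 -12.2  36.1] z 0.0255
desk z -0.0007
```

View pics/s4.png

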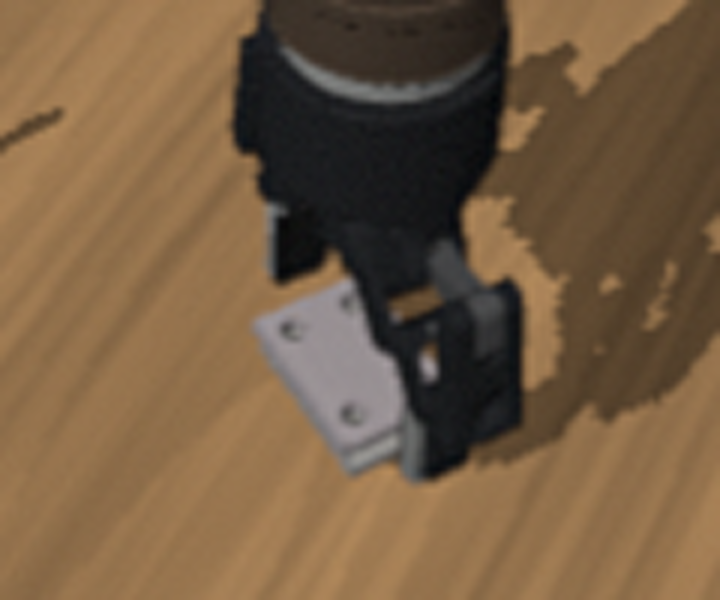

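```bash
python3 -m inch '[[0,0,0.08,0,0,0,-1],[0,0,0.08,0,0,0,-1],[0,0,0.08,0,0,0,-1],[0,0,0.06,0,0,0,-1],[0,0,0,0,0,0,-1],[0,0,0,0,0,0,-1],[0,0,0,0,0,0,-1],[0,0,0,0,0,0,-1]]'; python3 - <<'E'
from h import *
go(.4735,.2438,-.025,-.59)
E
```

```text
clock: 7.65
eef_pos: [0.4725, 0.2435, -0.0181]
tool_rot: [0.957, -0.291, 0.0, -0.0]
ft_force: [-0.2, 0.0, -0.5]
grip_width: 0.0854
t 7.65 p [ 0.4725  0.2435 -0.0181] yaw -0.5907 tilt [0.0002 0.0001] w 0.0854 F [-0.2  0.  -0.5] j6 [ 0.48  0.51 -0.24  0.82 -0.    2.64]
shift units tool [ 0.027 -0.032  0.276] turn units wz -0.0002
if turned first: shift [ 0.027 -0.032  0.276]
```

```bash
python3 -m inch '[[0,0,0.08,0,0,0,-1],[0,0,0,0,0,0,0],[0,0,0,0,0,0,1],[0,0,0,0,0,0,1],[0,0,0,0,0,0,1],[0,0,0,0,0,0,1],[0,0,0,0,0,0,1],[0,0,0,0,0,0,1]]'; python3 - <<'E'
from h import *
go(.4735,.2438,-.020,-.59)
im=tips()
cv2.imwrite('pics/s5.png',cv2.resize(im[210:310,227:347],None,fx=6,fy=6,interpolation=cv2.INTER_CUBIC))
E
```

```text
clock: 8.45
eef_pos: [0.4726, 0.2436, -0.0199]
tool_rot: [0.957, -0.291, 0.0, -0.0]
ft_force: [0.3, -0.5, 4.7]
grip_width: 0.0585
t 8.45 p [ 0.4726  0.2436 -0.0199] yaw -0.5907 tilt [0.0005 0.0004] w 0.0585 F [ 0.3 -0.5  4.7] j6 [ 0.48  0.51 -0.24  0.82  0.    2.64]
shift units tool [ 0.024 -0.026  0.004] turn units wz -0.0002
if turned first: shift [ 0.024 -0.026  0.004]
+x tip a,b,h over TCP mm [ 23.8 -10.5  48.2] z 0.0283
-x tip a,b,h over TCP mm [-36.2  -8.7  36.8] z 0.0169
desk z -0.0009
```

View pics/s5.png

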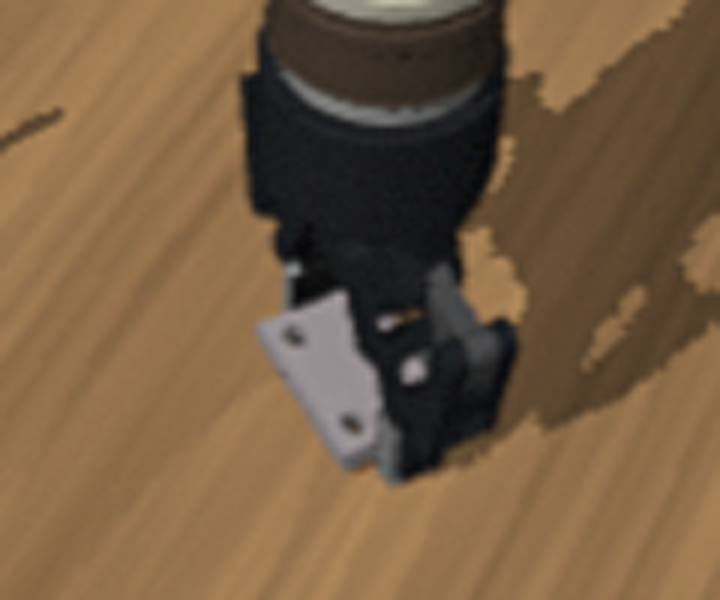

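```bash
python3 -m inch '[[0,0,0,0,0,0,-1],[0,0,0,0,0,0,-1],[0,0,0,0,0,0,-1],[0,0,0,0,0,0,-1],[0,0,-0.4,0,0,0,-1],[0,0,-0.8,0,0,0,-1],[0,0,-0.8,0,0,0,-1],[0,0,-0.4,0,0,-0.03,-1]]'; python3 -m inch '[[0,0,0,0,0,-0.047,-1],[0,0,0,0,0,-0.047,-1],[0,0,0,0,0,-0.047,-1],[0,0,0,0,0,-0.047,-1],[0,0,0,0,0,-0.047,-1],[0,0,0,0,0,-0.047,-1],[0,0,0,0,0,-0.047,-1],[0,0,0,0,0,-0.047,-1]]';python3 -m inch '[[0,0,0,0,0,-0.047,-1],[0,0,0,0,0,-0.047,-1],[0,0,0,0,0,0,-1],[0,0,0,0,0,0,-1],[0,0,0,0,0,0,-1],[0,0,0,0,0,0,-1],[0,0,0,0,0,0,-1],[0,0,0,0,0,0,-1]]'; python3 - <<'E'
from h import *
go(.4735,.2438,-.020,.98)
im=tips()
cv2.imwrite('pics/s6.png',cv2.resize(im[210:310,227:347],None,fx=6,fy=6,interpolation=cv2.INTER_CUBIC))
E
```

```text
clock: 9.3
eef_pos: [0.4736, 0.2441, 0.0423]
tool_rot: [0.97, -0.245, 0.001, -0.001]
ft_force: [1.1, 0.1, 0.2]
grip_width: 0.0856
clock: 10.1
eef_pos: [0.4726, 0.2436, 0.0406]
tool_rot: [0.941, 0.339, 0.0, -0.0]
ft_force: [0.2, -0.3, 0.4]
grip_width: 0.0854
clock: 10.9
eef_pos: [0.4724, 0.2434, 0.0398]
tool_rot: [0.882, 0.47, -0.0, 0.0]
ft_force: [-1.5, -0.5, 0.2]
grip_width: 0.0854
t 10.9 p [0.4724 0.2434 0.0398] yaw 0.9796 tilt [-0.0001 -0.    ] w 0.0854 F [-1.5 -0.5  0.2] j6 [ 0.48  0.43 -0.18  0.96 -0.    1.07]
shift units tool [0.038 0.028 2.392] turn units wz -0.0001
if turned first: shift [0.037 0.028 2.392]
+x tip a,b,h over TCP mm [ 45.6 -11.3  40.6] z 0.0804
-x tip a,b,h over TCP mm [-11.2  13.7 -12.1] z 0.0277
desk z -0.0008
```

View pics/s6.png

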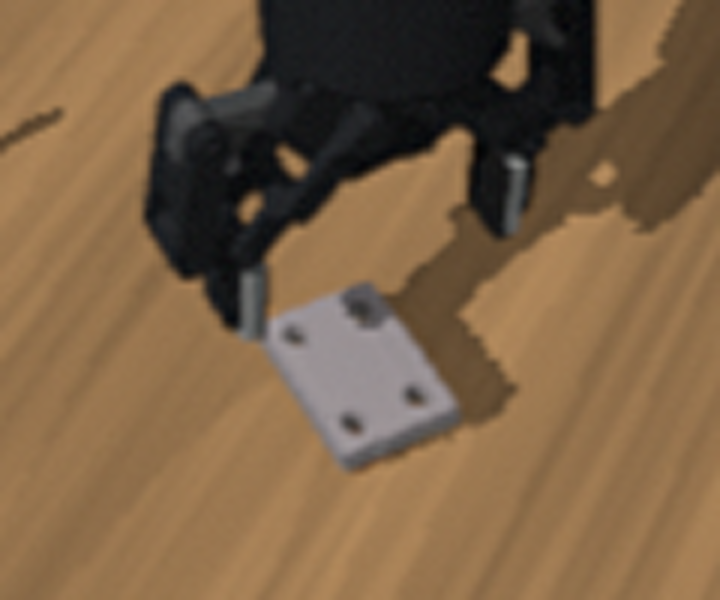

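```bash
python3 - <<'E'
from h import *
f=lambda l:onplane('side',[(x/6-.45+227,y/6-.45+210) for x,y in l],.03)
H=f([(293,334),(351,423),(414,396)]);print(H.round(4),'centre',((H[0]+H[2])/2).round(4))
d=H[1]-H[0];print('long',np.arctan2(d[1],d[0])-np.pi, np.linalg.norm(d), np.linalg.norm(H[1]-H[2]),np.linalg.norm(H[0]-H[2]))
E
```

```text
[[0.4983 0.2453 0.03  ]
 [0.4646 0.2684 0.03  ]
 [0.4513 0.2485 0.03  ]] centre [0.4748 0.2469 0.03  ]
long -0.6007275274859021 0.04080606111192912 0.023878800003080798 0.04710729024966037
```

```bash
python3 -m inch '[[0.1,0.6,0.3,0,0,0,-1],[0,0,0.7,0,0,0,-1],[0,0,0.7,0,0,0,-1],[0,0,0.5,0,0,0,-1],[0,0,0.19,0,0,0,-1],[0,0,0,0,0,0,0],[0,0,0,0,0,0,0.5],[0,0,0,0,0,0,1]]'; python3 -m inch '[[0,0,0,0,0,0,1],[0,0,0,0,0,0,1],[0,0,0,0,0,0,1],[0,0,0,0,0,0,1],[0,0,0,0,0,0,1],[0,0,0,0,0,0,1],[0,0,0,0,0,0,1],[0,0,0,0,0,0,1]]'; python3 - <<'E'
from h import *
go(.4735,.2438,-.020,.98)
im=tips()
cv2.imwrite('pics/s7.png',cv2.resize(im[210:310,227:347],None,fx=6,fy=6,interpolation=cv2.INTER_CUBIC))
E
```

```text
clock: 11.75
eef_pos: [0.487, 0.2374, -0.0191]
tool_rot: [0.882, 0.471, 0.001, 0.0]
ft_force: [0.4, -1.4, 3.6]
grip_width: 0.0439
clock: 12.55
eef_pos: [0.4872, 0.2376, -0.0188]
tool_rot: [0.882, 0.471, 0.001, 0.0]
ft_force: [-1.2, -0.1, 6.1]
grip_width: 0.0429
t 12.55 p [ 0.4872  0.2376 -0.0188] yaw 0.9802 tilt [0.0021 0.0009] w 0.0429 F [-1.2 -0.1  6.1] j6 [ 0.45  0.52 -0.22  0.83 -0.    1.04]
shift units tool [-0.098 -0.593  0.047] turn units wz 0.0001
if turned first: shift [-0.098 -0.592  0.047]
+x tip a,b,h over TCP mm [28.1 -8.9 35.2] z 0.0164
-x tip a,b,h over TCP mm [-52.4  -4.3  15.8] z -0.0031
desk z -0.0009
```

View pics/s7.png

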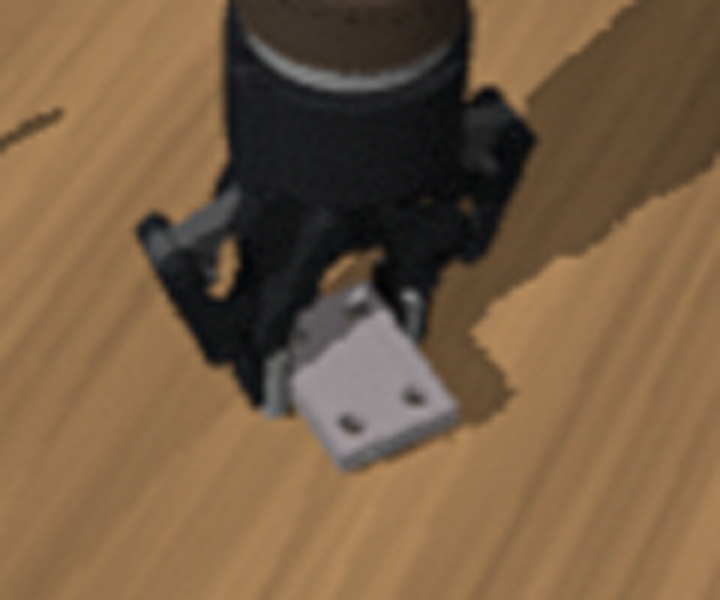

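```bash
python3 -m inch '[[0,0,0,0,0,0,-0.5],[0,0,0,0,0,0,-1],[0,0,0,0,0,0,-1],[0,0,0,0,0,0,-1],[0,-0.4,0,0,0,0,-1],[0,-0.4,0,0,0,0,-1],[0,-0.4,0,0,0,0,-1],[0,0,0,0,0,0,-1]]'; python3 -m inch '[[0,0,0,0,0,0,0],[0,0,0,0,0,0,0.5],[0,0,0,0,0,0,1],[0,0,0,0,0,0,1],[0,0,0,0,0,0,1],[0,0,0,0,0,0,1],[0,0,0,0,0,0,1],[0,0,0,0,0,0,1]]'; python3 - <<'E'
from h import *
go(.4735,.2438,-.020,.98)
im=tips()
cv2.imwrite('pics/s8.png',cv2.resize(im[210:310,227:347],None,fx=6,fy=6,interpolation=cv2.INTER_CUBIC))
E
python3 -m inch '[[0,0,0,0,0,0,-0.5],[0,0,0,0,0,0,-1],[0,0,0,0,0,0,-1],[0,0,0,0,0,0,-1],[0,-0.4,-0.4,0,0,0,-1],[0,-0.6,-0.8,0,0,0,-1],[0,-0.6,-1,0,0,0,-1],[0,-0.6,-1,0,0,0,-1]]'; python3 -m inch '[[0,-1,-0.8,0,0,0,-1],[0,-1,0,0,0,0,-1],[0,-1,0,0,0,0,-1],[0,-1,0,0,0,0,-1],[0,0,0,0,0,0,-1],[0,0,0,0,0,0,-1],[0,0,0,0,0,0,-1],[0,0,0,0,0,0,-1]]'; python3 - <<'E'
from h import *
go(.4735,.2438,-.020,.98)
im,_=grab('side')
cv2.imwrite('pics/s9.png',cv2.resize(im[240:310,250:330],None,fx=8,fy=8,interpolation=cv2.INTER_CUBIC))
im,_=grab('top')
cv2.imwrite('pics/t9f.png',im); cv2.imwrite('pics/t9.png',cv2.resize(im[215:265,175:240],None,fx=10,fy=10,interpolation=cv2.INTER_CUBIC))
E
```

```text
clock: 13.4
eef_pos: [0.4595, 0.2546, -0.0201]
tool_rot: [0.882, 0.472, -0.001, -0.0]
ft_force: [-0.7, -0.3, 0.1]
grip_width: 0.0854
clock: 14.2
eef_pos: [0.4619, 0.2539, -0.0195]
tool_rot: [0.882, 0.471, 0.001, 0.0]
ft_force: [0.4, -0.1, 4.8]
grip_width: 0.0429
t 14.2 p [ 0.4619  0.2539 -0.0195] yaw 0.9799 tilt [0.001  0.0003] w 0.0429 F [ 0.4 -0.1  4.8] j6 [ 0.5   0.5  -0.26  0.81 -0.    1.09]
shift units tool [-0.078  0.612  0.019] turn units wz -0.0
if turned first: shift [-0.078  0.612  0.019]
+x tip a,b,h over TCP mm [28.  -8.1 34.9] z 0.0154
-x tip a,b,h over TCP mm [-50.    9.5  16.8] z -0.0028
desk z -0.0008
clock: 15.05
eef_pos: [0.4144, 0.2849, 0.0612]
tool_rot: [0.882, 0.471, -0.0, -0.0]
ft_force: [-0.3, 0.8, 0.4]
grip_width: 0.0854
clock: 15.85
eef_pos: [0.3332, 0.3399, 0.0802]
tool_rot: [0.883, 0.47, 0.0, 0.0]
ft_force: [-0.4, -0.3, -0.5]
grip_width: 0.0856
t 15.85 p [0.3332 0.3399 0.0802] yaw 0.9789 tilt [0.0002 0.    ] w 0.0856 F [-0.4 -0.3 -0.5] j6 [ 0.8   0.29 -0.28  1.   -0.    1.39]
shift units tool [-0.057  6.802  4.008] turn units wz -0.0003
if turned first: shift [-0.064  6.802  4.007]
```

View pics/s8.png

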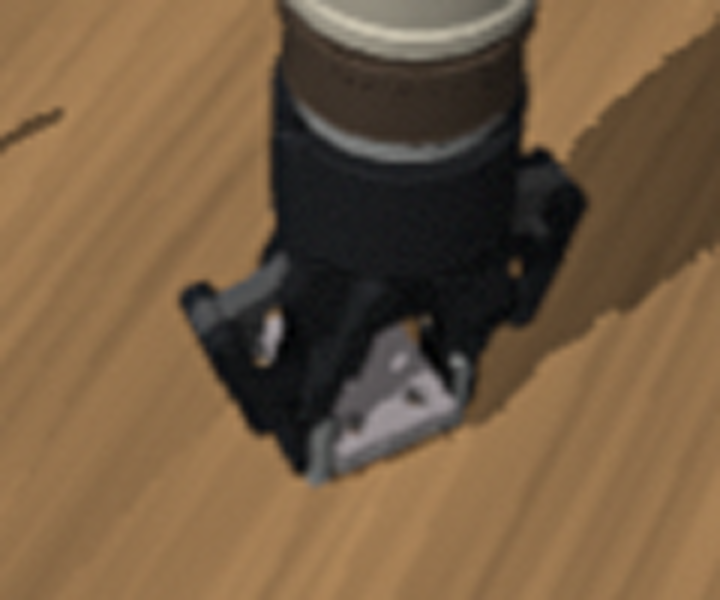

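View pics/s9.png

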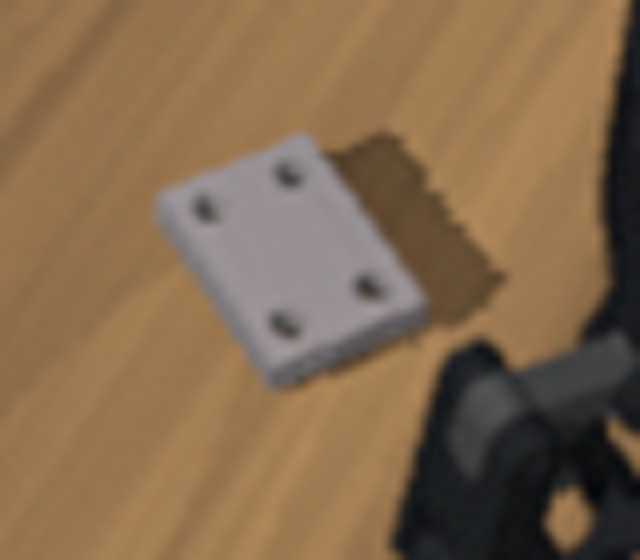

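View pics/t9.png

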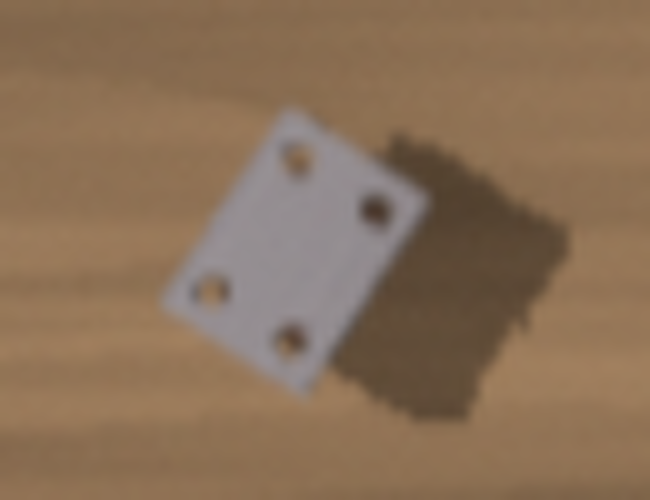

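```bash
python3 - <<'E'
from h import *
A=onplane('top',[(x/10-.45+175,y/10-.45+215) for x,y in[(297,160),(377,210),(210,291),(290,341)]],.03)
B=onplane('side',[(x/8-.45+250,y/8-.45+240) for x,y in[(206,207),(290,174),(286,323),(371,287)]],.03)
for P,pr in((A,((2,0),(3,1))),(B,((2,0),(3,1)))):
    print(P.mean(0).round(4),[np.arctan2(*(P[b]-P[a])[[1,0]]).round(3) for a,b in pr])
x=np.array([.831,-.556]); mid=np.array([.4745,.2457])
E
```

```text
[0.4737 0.2446 0.03  ] [np.float64(-0.589), np.float64(-0.591)]
[0.4744 0.2469 0.03  ] [np.float64(-0.576), np.float64(-0.579)]
```

```bash
python3 - <<'E'
from h import *
go(.474,.2457,-.020,.985)
E
```

```text
t 15.95 p [0.3332 0.3398 0.08  ] yaw 0.9787 tilt [ 0.     -0.0001] w 0.0854 F [-0.2 -0.4  0.2] j6 [ 0.8   0.29 -0.28  1.   -0.    1.39]
shift units tool [0.021 6.775 4.002] turn units wz -0.002
if turned first: shift [-0.022  6.775  4.002]
```

```bash
python3 -m inch '[[0,0.97,0,0,0,-0.002,-1],[0,0.97,0,0,0,0,-1],[0,0.97,0,0,0,0,-1],[0,0.97,0,0,0,0,-1],[0,0.97,0,0,0,0,-1],[0,0.97,0,0,0,0,-1],[0,0.95,0,0,0,0,-1],[0,0,0,0,0,0,-1]]'; python3 - <<'E'
from h import *
go(.474,.2457,-.020,.985)
E
```

```text
clock: 16.75
eef_pos: [0.4763, 0.2448, 0.0799]
tool_rot: [0.882, 0.471, 0.001, 0.0]
ft_force: [0.2, -0.6, -0.2]
grip_width: 0.0853
t 16.75 p [0.4763 0.2448 0.0799] yaw 0.9818 tilt [ 0.0013 -0.0001] w 0.0853 F [ 0.2 -0.6 -0.2] j6 [ 0.48  0.4  -0.12  1.05 -0.    1.06]
shift units tool [-0.026 -0.102  3.996] turn units wz -0.001
if turned first: shift [-0.023 -0.097  3.997]
```

```bash
python3 -m inch '[[-0.02,-0.07,0.5,0,0,0,-1],[0,0,0.9,0,0,0,-1],[0,0,0.9,0,0,0,-1],[0,0,0.9,0,0,0,-1],[0,0,0.6,0,0,0,-1],[0,0,0.2,0,0,0,-1],[0,0,0,0,0,0,-1],[0,0,0,0,0,0,-1]]'; python3 -c "
from h import *
go(.474,.2457,-.020,.985)"; python3 -m inch '[[0,0,0,0,0,0,0],[0,0,0,0,0,0,0.5],[0,0,0,0,0,0,1],[0,0,0,0,0,0,1],[0,0,0,0,0,0,1],[0,0,0,0,0,0,1],[0,0,0,0,0,0,1],[0,0,0,0,0,0,1]]';  python3 -m inch '[[0,0,-0.1,0,0,0,1],[0,0,-0.3,0,0,0,1],[0,0,-0.4,0,0,0,1],[0,0,-0.5,0,0,0,1],[0,0,-0.5,0,0,0,1],[0,0,-0.2,0,0,0,1],[0,0,0,0,0,0,1],[0,0,0,0,0,0,1]]'; python3 - <<'E'
from h import *
go(.474,.2457,.08,1.652)
im=tips()
cv2.imwrite('pics/s10.png',cv2.resize(im[190:300,227:347],None,fx=6,fy=5,interpolation=cv2.INTER_CUBIC))
E
```

```text
clock: 17.55
eef_pos: [0.4724, 0.2476, -0.0192]
tool_rot: [0.881, 0.473, 0.001, -0.0]
ft_force: [-0.2, 0.0, -0.1]
grip_width: 0.0854
t 17.55 p [ 0.4724  0.2476 -0.0192] yaw 0.9864 tilt [0.0009 0.0005] w 0.0854 F [-0.2  0.  -0.1] j6 [ 0.48  0.51 -0.24  0.82  0.    1.07]
shift units tool [-0.028  0.096  0.03 ] turn units wz 0.0004
if turned first: shift [-0.028  0.096  0.03 ]
clock: 18.35
eef_pos: [0.4726, 0.2476, -0.0191]
tool_rot: [0.881, 0.473, 0.001, 0.0]
ft_force: [-0.8, -0.8, 5.8]
grip_width: 0.0427
clock: 19.15
eef_pos: [0.4719, 0.2472, 0.0301]
tool_rot: [0.881, 0.473, 0.0, 0.0]
ft_force: [-0.5, -0.6, -0.5]
grip_width: 0.0428
t 19.15 p [0.4719 0.2472 0.0301] yaw 0.9864 tilt [0.0001 0.0001] w 0.0428 F [-0.5 -0.6 -0.5] j6 [ 0.48  0.45 -0.19  0.94 -0.    1.07]
shift units tool [-0.003  0.104 -1.994] turn units wz -0.2119
if turned first: shift [-0.067  0.08  -1.994]
+x tip a,b,h over TCP mm [  7.5 -18.9 -16.5] z 0.0133
-x tip a,b,h over TCP mm [ -9.2 -17.2 -12.7] z 0.017
desk z -0.0008
```

View pics/s10.png

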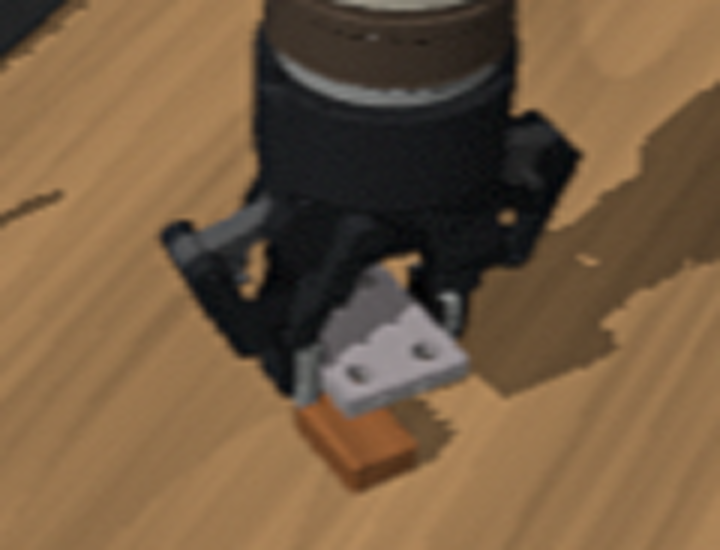

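```bash
python3 -m inch '[[0,0,-0.5,0,0,0,1],[0,0,-0.7,0,0,0,1],[0,0,-0.7,0,0,-0.032,1],[0,0,-0.5,0,0,-0.04,1],[0,0,0,0,0,-0.04,1],[0,0,0,0,0,-0.04,1],[0,0,0,0,0,-0.04,1],[0,0,0,0,0,-0.02,1]]'; python3 - <<'E'
from h import *
go(.5463,-.2283,.09,1.652)
im=tips()
cv2.imwrite('pics/s11.png',cv2.resize(im[150:280,227:347],None,fx=6,fy=4.5,interpolation=cv2.INTER_CUBIC))
E
```

```text
clock: 20.0
eef_pos: [0.4719, 0.2472, 0.0906]
tool_rot: [0.676, 0.737, -0.0, -0.0]
ft_force: [0.6, -0.4, -0.7]
grip_width: 0.0427
t 20.0 p [0.4719 0.2472 0.0906] yaw 1.656 tilt [-0.0001 -0.0001] w 0.0427 F [ 0.6 -0.4 -0.7] j6 [ 0.48  0.38 -0.11  1.08 -0.    0.4 ]
shift units tool [-19.205   1.348   0.023] turn units wz 0.0013
if turned first: shift [-19.199   1.424   0.022]
+x tip a,b,h over TCP mm [28.5 -6.  33.3] z 0.1238
-x tip a,b,h over TCP mm [-15.  -15.5  44.6] z 0.1351
desk z -0.0009
```

View pics/s11.png

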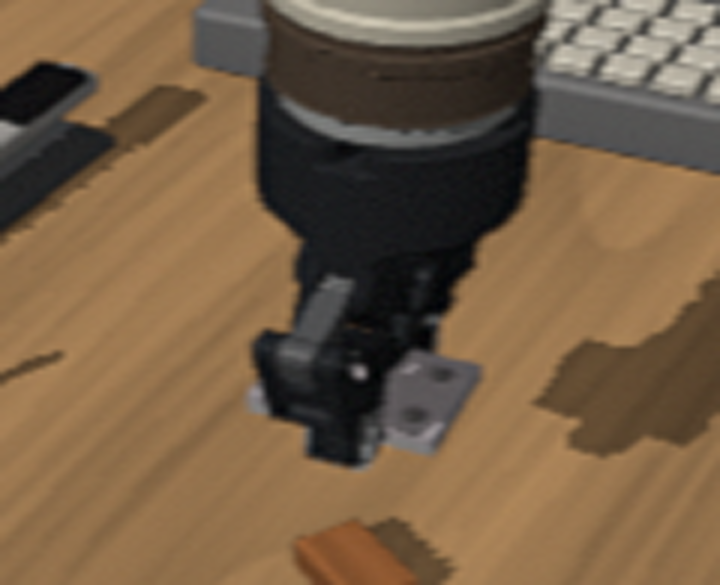

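```bash
python3 -m inch '[[-0.4,0.06,0,0,0,0,1],[-0.8,0.06,0,0,0,0,1],[-0.8,0.06,0,0,0,0,1],[-0.8,0.06,0,0,0,0,1],[-0.8,0.06,0,0,0,0,1],[-0.8,0.06,0,0,0,0,1],[-0.8,0.06,0,0,0,0,1],[-0.8,0.06,0,0,0,0,1]]'; python3 -m inch '[[-0.8,0.06,0,0,0,0,1],[-0.8,0.06,0,0,0,0,1],[-0.8,0.06,0,0,0,0,1],[-0.8,0.06,0,0,0,0,1],[-0.8,0.06,0,0,0,0,1],[-0.8,0.06,0,0,0,0,1],[-0.8,0.06,0,0,0,0,1],[-0.4,0,0,0,0,0,1]]'; python3 - <<'E'
from h import *
go(.5463,-.2283,.09,1.652)
E
```

```text
clock: 20.85
eef_pos: [0.4961, 0.0971, 0.0903]
tool_rot: [0.678, 0.735, -0.0, 0.0]
ft_force: [-0.3, 0.5, -0.1]
grip_width: 0.043
clock: 21.65
eef_pos: [0.5189, -0.052, 0.0903]
tool_rot: [0.679, 0.734, -0.0, 0.0]
ft_force: [0.6, 0.4, -1.4]
grip_width: 0.0427
t 21.65 p [ 0.5189 -0.052   0.0903] yaw 1.6492 tilt [ 0.0002 -0.0006] w 0.0427 F [ 0.6  0.4 -1.4] j6 [-0.1   0.36 -0.14  1.07 -0.   -0.18]
shift units tool [-7.118  0.542  0.015] turn units wz -0.0009
if turned first: shift [-7.119  0.522  0.011]
```

```bash
python3 -m inch '[[-0.7,0.06,0,0,0,0,1],[-0.8,0.06,0,0,0,0,1],[-0.8,0.06,0,0,0,0,1],[-0.8,0.06,0,0,0,0,1],[-0.8,0.06,0,0,0,0,1],[-0.8,0.06,0,0,0,0,1],[-0.8,0.06,0,0,0,0,1],[-0.5,0.06,0,0,0,0,1]]'; python3 - <<'E'
from h import *
go(.5463,-.2283,.055,1.652)
E
```

```text
clock: 22.45
eef_pos: [0.5428, -0.1998, 0.0901]
tool_rot: [0.678, 0.735, -0.0, -0.0]
ft_force: [0.2, -0.4, -2.0]
grip_width: 0.043
t 22.45 p [ 0.5428 -0.1998  0.0901] yaw 1.6507 tilt [-0.0002 -0.0001] w 0.043 F [ 0.2 -0.4 -2. ] j6 [-0.35  0.47  0.02  1.13 -0.   -0.43]
shift units tool [-1.148  0.048  1.402] turn units wz -0.0004
if turned first: shift [-1.148  0.046  1.402]
```

```bash
python3 -m inch '[[-0.5,0,0,0,0,0,1],[-0.3,0,0,0,0,0,1],[0,0,0,0,0,0,1],[0,0,0,0,0,0,1],[0,0,0,0,0,0,1],[0,0,0,0,0,0,1],[0,0,0,0,0,0,1],[0,0,0,0,0,0,1]]'; python3 - <<'E'
from h import *
go(.5463,-.2283,.055,1.652)
for n in('side','top'):
    im,d=grab(n); np.save(f'{n}12.npy',d)
    u,v=proj(n,[[.5485,-.228,.115]])[0].astype(int); print(n,u-40,v-35)
    cv2.imwrite(f'pics/{n}12.png',cv2.resize(im[v-35:v+25,u-40:u+40],None,fx=9,fy=9,interpolation=cv2.INTER_CUBIC))
E
```

```text
clock: 23.25
eef_pos: [0.5447, -0.2181, 0.0901]
tool_rot: [0.678, 0.736, 0.0, 0.0]
ft_force: [0.1, -0.2, -1.1]
grip_width: 0.0428
t 23.25 p [ 0.5447 -0.2181  0.0901] yaw 1.6529 tilt [ 0.0001 -0.    ] w 0.0428 F [ 0.1 -0.2 -1.1] j6 [-0.38  0.48  0.05  1.14  0.   -0.46]
shift units tool [-0.413  0.031  1.405] turn units wz 0.0003
if turned first: shift [-0.413  0.031  1.405]
side 300 81
top 356 169
```

View pics/side12.png

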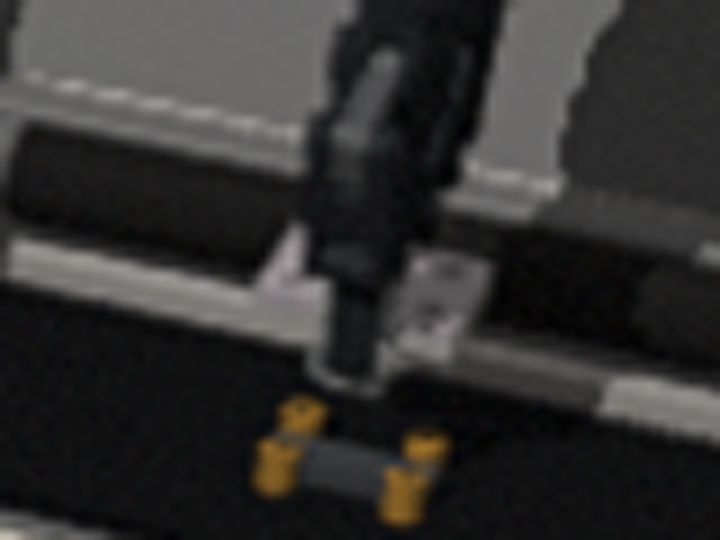

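View pics/top12.png

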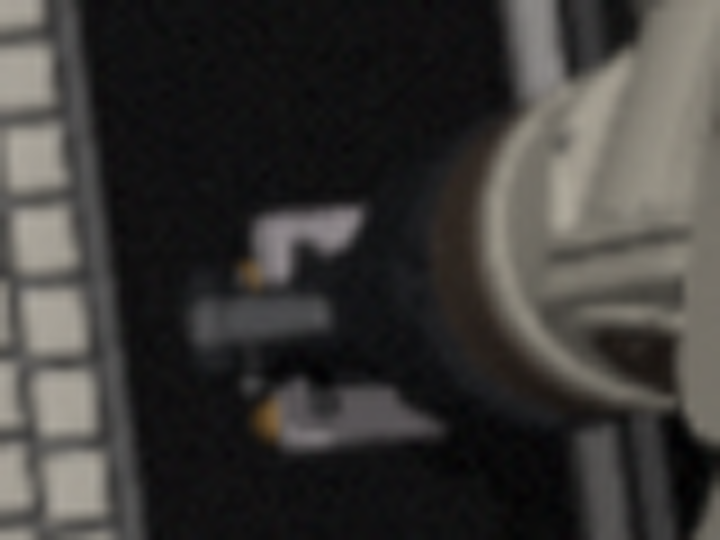

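```bash
python3 -m inch '[[-0.2,0.03,0,0,0,0,1],[-0.2,0,0,0,0,0,1],[0,0,0.2,0,0,0,1],[0,0,0.4,0,0,0,1],[0,0,0.4,0,0,0,1],[0,0,0.3,0,0,0,1],[0,0,0.1,0,0,0,1],[0,0,0,0,0,0,1]]'; python3 -m inch '[[0,0,0,0,0,0,1],[0,0,0,0,0,0,1],[0,0,0,0,0,0,1],[0,0,0,0,0,0,1],[0,0,0,0,0,0,1],[0,0,0,0,0,0,1],[0,0,0,0,0,0,1],[0,0,0,0,0,0,1]]'; python3 - <<'E'
from h import *
go(.5463,-.2283,.052,1.652)
for n in('side','top'):
    im,d=grab(n); np.save(f'{n}13.npy',d)
    u,v=proj(n,[[.5485,-.228,.1]])[0].astype(int); print(n,u-40,v-30)
    cv2.imwrite(f'pics/{n}13.png',cv2.resize(im[v-30:v+30,u-40:u+40],None,fx=9,fy=9,interpolation=cv2.INTER_CUBIC))
E
```

```text
clock: 24.15
eef_pos: [0.5457, -0.2279, 0.0542]
tool_rot: [0.678, 0.735, -0.0, -0.001]
ft_force: [-0.1, -0.1, -0.9]
grip_width: 0.0425
clock: 24.95
eef_pos: [0.5462, -0.2283, 0.055]
tool_rot: [0.678, 0.735, -0.0, -0.0]
ft_force: [0.6, -0.1, -2.0]
grip_width: 0.0427
t 24.95 p [ 0.5462 -0.2283  0.055 ] yaw 1.6524 tilt [-0.  0.] w 0.0427 F [ 0.6 -0.1 -2. ] j6 [-0.4   0.52  0.01  1.06 -0.   -0.48]
shift units tool [-0.001  0.005  0.122] turn units wz 0.0001
if turned first: shift [-0.001  0.005  0.122]
side 300 91
top 354 175
```

View pics/side13.png

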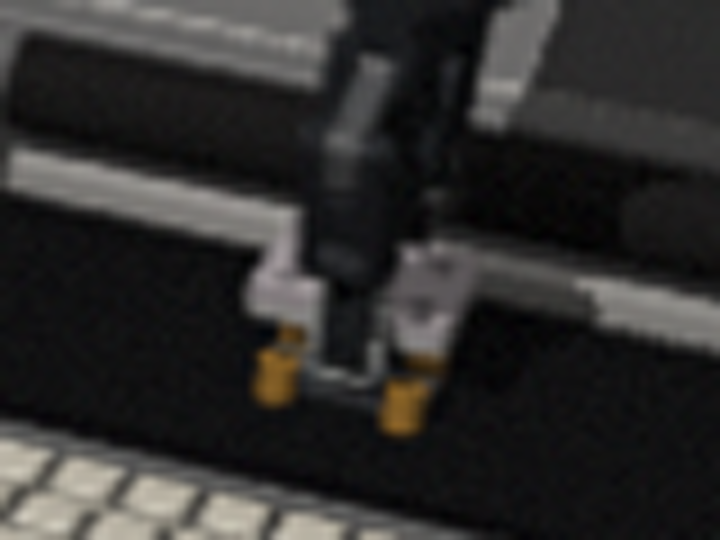

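View pics/top13.png

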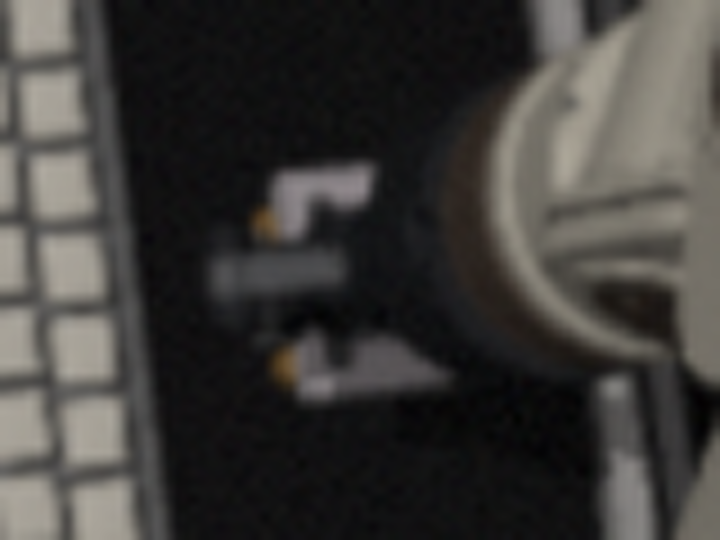

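```bash
python3 - <<'E'
from h import *
c=np.array([.5485,-.2281]);a=.081;x=np.array([np.cos(a),np.sin(a)]);y=np.array([-x[1],x[0]])
for n,(ou,ov) in(('top',(354,175)),('side',(300,91))):
  d=np.load(n+'13.npy')
  for z in(.1045,):
    for nm,X,Y in(('corn',.03,.022),('corn',-.03,.022),('corn',-.03,-.022),('hole',.02,.012),('hole',-.02,.012),('hole',-.02,-.012)):
      q=c+X*x+Y*y; print(n,nm,X,Y,((proj(n,[[*q,z]])[0]-[ou,ov]+.45)*9).round())
  for uv in ([(295,190),(340,185),(355,380),(310,355)] if n=='top' else [(285,290),(430,325),(420,290),(290,240)]):
    print('   pt',uv,pt(n,(uv[0]/9-.45+ou,uv[1]/9-.45+ov),d).round(4))
E
```

```text
top corn 0.03 0.022 [277. 174.]
top corn -0.03 0.022 [305. 393.]
top corn -0.03 -0.022 [464. 378.]
top hole 0.02 0.012 [318. 207.]
top hole -0.02 0.012 [337. 353.]
top hole -0.02 -0.012 [423. 345.]
   pt (295, 190) [ 0.5721 -0.2085  0.1046]
   pt (340, 185) [ 0.5738 -0.222   0.1014]
   pt (355, 380) [ 0.5202 -0.2226  0.1041]
   pt (310, 355) [ 0.5272 -0.2107  0.1035]
side corn 0.03 0.022 [251. 279.]
side corn -0.03 0.022 [444. 324.]
side corn -0.03 -0.022 [482. 254.]
side hole 0.02 0.012 [293. 270.]
side hole -0.02 0.012 [421. 300.]
side hole -0.02 -0.012 [442. 262.]
   pt (285, 290) [ 0.5644 -0.2001  0.1062]
   pt (430, 325) [ 0.5212 -0.2093  0.1023]
   pt (420, 290) [ 0.53   -0.224   0.1038]
   pt (290, 240) [ 0.5764 -0.2358  0.1014]
```

```bash
python3 -m inch '[[0,0,0.07,0,0,0,1],[0,0,0.07,0,0,0,1],[0,0,0,0,0,0,1],[0,0,0,0,0,0,1],[0,0,0,0,0,0,1],[0,0,0,0,0,0,1],[0,0,0,0,0,0,1],[0,0,0,0,0,0,1]]'; python3 - <<'E'
from h import *
go(.5463,-.2283,.0515,1.652)
im,d=grab('top'); print([pt('top',(u/9-.45+354,v/9-.45+175),d).round(4) for u,v in((295,190),(355,380))])
bot.job_done()
E
```

```text
clock: 25.85
eef_pos: [0.5462, -0.2283, 0.0516]
tool_rot: [0.678, 0.735, -0.0, 0.0]
ft_force: [0.4, 0.9, -1.0]
grip_width: 0.0429
t 25.85 p [ 0.5462 -0.2283  0.0516] yaw 1.6524 tilt [ 0.0001 -0.0001] w 0.0429 F [ 0.4  0.9 -1. ] j6 [-0.4   0.53  0.01  1.06 -0.   -0.48]
shift units tool [-0.001  0.003  0.004] turn units wz 0.0001
if turned first: shift [-0.001  0.003  0.004]
[array([ 0.5724, -0.2091,  0.1026]), array([ 0.5205, -0.2237,  0.1006])]
the job is handed in; nothing more can be done
```

I squeezed the plates flush on the block, once along the length and once across the width near each end. I then lifted them as one pack and handed the job in at about 26 s, still holding the pack over the posts.

**Final checks**
- **Height:** depth puts the pack's top at about 101–103 mm, so its underside is about 16 mm above the post tops.
- **Level:** tool tilt reads about 0.
- **Alignment:** the visible corners and holes agreed with where they should be in both cameras to about 1 mm. I took that match 3.5 mm higher, just before the last small lowering. The long side lies along the typewriter's width, about 0.08 rad from world x.
- **Flushness:** the edges looked flush in both views before the lift, and the top view could see through the holes. I did not measure the offset between the plates, and at the end the gripper hid most of the pack.
- **Contact:** the tool force stayed within about 2 N while over the typewriter. I did not measure the bystanders again, but the path kept clear of them.

**Disagreements**
- **Tool height:** the reported tool height was about 25 mm lower than the fingers really were. The side camera showed it, and the tool met no force at a reported height below the desk. I set heights from the cameras and from the lift measured off the block instead.
- **Gripper width:** it read about 1 mm less than the plates' true sizes.

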